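Fit the labeller's turn bar into its slanted holder and clamp it

ROBOT

A 7-joint arm with a two-finger parallel gripper is mounted at the origin on a cart in front of the work surface, level with it; the furniture and walls round the work are solid. World frame = base frame: x ahead of the robot, y to its left, z up, the work surface at z = 0. Lengths are in m, angles in rad, forces in N, time in s.
With the tool pointing down it reaches from about 0.4 to 0.925 m from the base axis. Payload 5.6 kg.
Tool frame: the origin (TCP) lies on the centre line of the jaws, within the pads' length; the fingertips stand 17 mm ahead of it and the grasp point (between the pads) lies 2 mm behind it; z points along the fingers, y is the direction in which the jaws open and shut (so a half turn about z gives the same grasp; the last joint's range is limited). The gripper opens to 85 mm and grips with 20 to 120 N. Pads are 22 mm wide; open, the fingers measure 114 mm over their backs; the gripper's body (76 mm by 85 mm) begins 54 mm behind the grasp point. The pads swing forward as they close: fully open they stand 13 mm farther back than shut.
Start: joints at [-1.364, 0.468, -0.012, 1.603, 0.006, 1.071, -0.056], TCP at [0.161, 0.63, 0.248] pointing down, gripper open.
Joint ranges: [-2.53, 2.53], [-0.31, 2.02], [-1.57, 1.55], [0.28, 2.44], [-1.29, 4.43], [0.15, 1.84], [-2.92, 2.92]. Speed limits (rad/s): [2.57, 2.57, 3.14, 3.14, 3.14, 3.14, 3.14].

INTERFACE

Orientations are given as a rotation vector (axis times angle).
In Python, from bench import manip gives the robot as it stands.
- The arm moves only by the tool jog_arm, never from a script. Its argument "moves" is text: rows parted by semicolons, each of 5 numbers parted by spaces: the opening, from 0 (shut) to 1 (fully open), then the shift along the tool's x, y, z in mm, then the turn about the tool's z in degrees. In form: hand x y z roll; .... A call has exactly 8 rows; each row shifts and turns the commanded pose from where the row before left it, along the tool's axes as they then stand; what a row does not reach is not made up. A row lasts 1/12 s, in which the tool goes at most 41.7 mm and 7.16 degrees, less where a joint would pass 70% of its speed; a pose out of reach is approached as far as the arm can. A call is refused whole if a number of a shift passes 41.7 or a number of a turn 7.16, either way. A call with a gripper value outside its range is refused whole. The fingers move at their own pace and stop on an object; "squeeze" is the grip in N (left out, the last holds). Time passes only in rows, so rows that do not move let the fingers close, or fill a call up. It gives the time, the measured TCP pose, the force and the opening at its end, in the units of the state.
- manip.get_obs(): the state, without advancing time (a new reading comes with each control period).
- manip.get_image(name): name is "scene" or "top" or "wrist"; returns a dict with "image" (420x560x3 uint8, blue, green, red), "fx", "fy", "cx", "cy" (pixels), "view" (4x4, takes a point from world to camera coordinates). Camera axes: x right, y up, looking along -z (the intrinsics and any distortion apply to the point x, -y, -z); pixel columns grow to the right and rows downward; lengths in m; the calibration is good to about 2 mm. A picture is of the moment at which its call begins. There is no depth.
- manip.job_done(): hands the job in, once; it reports no verdict.
The state is a dict: "clock": time; "joints": joint angles; "joint_vel": joint speeds; "joint_efforts": joint torques, N m; "ee_pos": TCP position; "ee_rot": TCP orientation; "force": force on the tool from outside, world axes, zero at the start; "ft_torque": the same for the moment, N m; "width": finger opening in m.
Only numpy, scipy, OpenCV 4.12 (cv2) and the standard library are available. Lean on these libraries where they do the work, as an engineer would, in place of code of your own. Each camera call takes 0.05 s, during which the arm holds its last target. There are 200 camera calls.

TASK

Take the turn bar from its rest by its flat-sided grip and, holding it in line with the slanted guide tube of the holder, feed it nose first down through the tube until its flange sits fully home against the mouth; keep it straight and do not force it. Then tighten the wing knob on the tube by turning it clockwise as far as it goes, let go, and leave the other things lying about as they are.

Things in the scene. Friction and masses are not known exactly. Their poses are not given: they have to be found in the camera images.
- bar: Loose turn bar, 198 mm, 0.14 kg. Origin on its axis at the flange face that looks to the nose; x axis along the bar from nose to grip. Steel shank 16 mm thick, x = -0.120 to 0; flange 36 mm in diameter, x = 0 to 0.008; black flat grip x = 0.008 to 0.078. Starts level on the rest, its axis 85 mm above the table, z upward, nose to the robot's right, grip overhanging freely at the left.
- bar_grip (a point): Centre of the bar's grip, on the bar's axis, 43 mm from the flange face; axes as the bar's. The grip is 70 mm long (x), 20 mm wide (y) and 24 mm high (z).
- bar_nose (a point): Centre of the nose end of the bar, 120 mm from the flange face; axes as the bar's. The last 8 mm taper to 9 mm across.
- rest: Grey plastic rest, fixed: plate 116 x 50 x 8 mm at its own x = -0.116 to 0 with two V posts, 34 mm wide, that carry the bar's shank 16 and 100 mm from the flange face; the V cheeks rise to about 88 mm. Origin on the table below the bar's flange face; x axis level, towards the bar's grip.
- tube: Steel guide tube of the holder, fixed, slanted 35 degrees from level, 95 mm long, 31 mm outside, bore 19 mm, flaring over the last 13 mm to 28 mm at the mouth (rim 40 mm outside), open at both ends. Origin: centre of the mouth, the upper end, which looks to the robot's left. x axis along the tube, uphill out of the mouth; y level; z square to the tube, upward, leaning right.
- holder: Aluminium foot of the holder, fixed: plate 124 x 54 x 10 mm with uprights under the tube. Origin on the table under the tube's middle; x level, below the tube's uphill direction. Mouth centre 39 mm along x, 112 mm up. With the bar home, bar and tube have the same origin and x axis, the nose stands 25 mm out of the tube's lower end; it does not slide back out when let go.
- knob_grip (a point): Where to pinch the black wing knob: on the knob's axis, 48 mm out from the tube's axis, at tube x = -0.066. Its z axis is the knob's axis, along the tube's z. Wing 50 mm long, 14 mm thick, 28 mm high (32 to 60 mm from the tube's axis), on a stem 16 mm in diameter; its long direction is turned 0.7 rad counter-clockwise, seen from above, from this point's x axis.
- clamp_knob (a joint): Angle of the wing knob in rad; grows as it is turned clockwise seen from above; 0 = fully loose, 1.4 = stop, tight. At value q the wing's long direction stands 0.7 - q rad counter-clockwise from the tube's x axis. Turning takes about 0.05 N m; it stays where it is left.
- liner_roll: White paper roll, 68 mm in diameter, 46 mm high, a bystander; origin at the centre of its underside
- marker: Marker pen, 135 mm long, 16 mm thick, lying on the table to the left of the holder, a bystander; origin at the centre of its underside

How it is judged:
By the outcome, as a careful person would: the job done as asked, in the order asked, and still so for the second after the job is handed in, with the robot touching nothing.
It also fails if it takes over 64 s, if anything falls off the work surface, if the arm or the gripper's body presses on something with over 40 N, if the wrist force passes 120 N, or if a joint passes its speed limit or range.

## Working session

There is one attempt and no reset: what is moved stays moved. The work goes in short steps, Python scripts to look and compute and a tool call to move; the robot and the scene stay as the last step left them, time stands still between calls to the robot, and variables do not carry over. Pictures are saved under pics/ and viewed, about 8 in all and at most 12, crops included, and the job is handed in when it is done.

Besides the shell and the picture viewer there is one more tool, called as a command line: name --argument value ..., lists and objects as JSON in quotes. jog_arm: Moves the arm, as the interface text tells. Its arguments: {"type":"object","properties":{"moves":{"type":"string"},"squeeze":{"type":"number"}},"required":["moves"]}

```bash
ls; mkdir -p pics; python3 - <<'E'
from bench import manip
import cv2,numpy as np
o=manip.get_obs()
for k,v in o.items(): print(k,np.round(v,3))
for n in("scene","top"):
    d=manip.get_image(n); cv2.imwrite(f"pics/{n}0.png",d["image"]); np.savez(f"{n}0.npz",**d)
    print(n,[k for k in d], d["fx"],d["fy"],d["cx"],d["cy"]); print(np.round(d["view"],3))
a=cv2.imread("pics/scene0.png");b=cv2.imread("pics/top0.png")
E
```

```text
pics
clock 0.0
joints [-1.364  0.468 -0.012  1.604  0.006  1.071 -0.056]
joint_vel [ 0.001 -0.    -0.004 -0.002  0.001 -0.001 -0.001]
joint_efforts [ 0.0000e+00 -5.3238e+01  2.1000e-02 -2.5132e+01  1.1000e-02  7.0000e-03
 -0.0000e+00]
ee_pos [0.161 0.629 0.247]
ee_rot [-3.910e-01 -3.117e+00  3.000e-03]
force [-0.048  0.59   0.636]
ft_torque [-0.006  0.023 -0.014]
width 0.085
scene ['image', 'fx', 'fy', 'cx', 'cy', 'view'] 456.7192590974713 456.7192590974713 277.0779545415856 203.67795824471557
[[ 0.775 -0.632  0.011 -0.178]
 [ 0.243  0.315  0.917 -0.351]
 [-0.583 -0.708  0.398 -0.313]
 [ 0.     0.     0.     1.   ]]
top ['image', 'fx', 'fy', 'cx', 'cy', 'view'] 512.5298377438639 512.5298377438639 285.0731760257307 207.33231371169813
[[-0.016 -1.    -0.011  0.402]
 [ 0.989 -0.018  0.145 -0.513]
 [-0.146 -0.009  0.989 -0.908]
 [ 0.     0.     0.     1.   ]]
```

View pics/scene0.png

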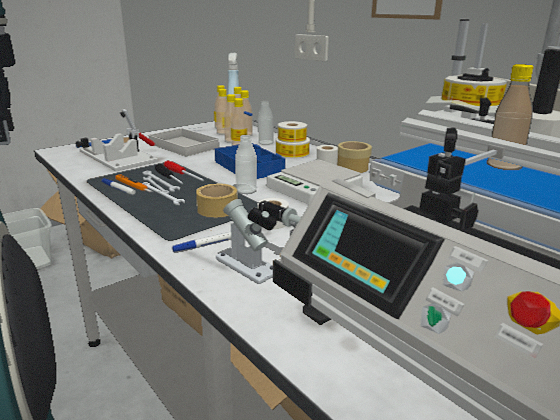

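View pics/top0.png

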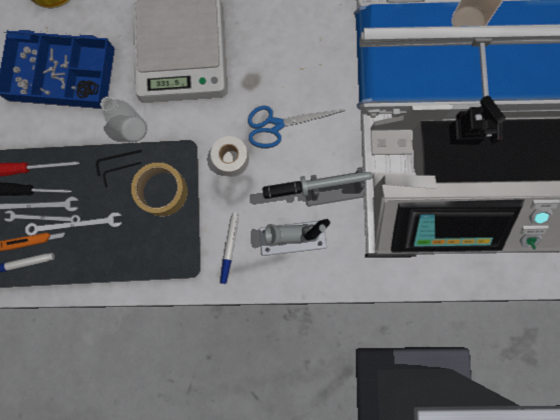

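```bash
cat > h.py <<'E'
import numpy as np,cv2
from scipy.spatial.transform import Rotation as R
def cam(d):
    V=np.array(d["view"]); return V[:3,:3],-V[:3,:3].T@V[:3,3]
def ray(d,u,v):
    Rm,c=cam(d); p=np.array([(u-d["cx"])/d["fx"],-(v-d["cy"])/d["fy"],-1.]); r=Rm.T@p; return c,r/np.linalg.norm(r)
def onz(d,u,v,z):
    c,r=ray(d,u,v); return c+r*(z-c[2])/r[2]
def proj(d,P):
    V=np.array(d["view"]); q=(V[:3,:3]@np.asarray(P,float).T).T+V[:3,3]
    return np.stack([d["cx"]-d["fx"]*q[...,0]/q[...,2],d["cy"]+d["fy"]*q[...,1]/q[...,2]],-1)
def load(n): return dict(np.load(n+".npz"))
E
python3 - <<'E'
from h import *
d=load("top0"); print(cam(d)[1]); print(cam(load("scene0"))[1])
im=d["image"]; c=im[160:270,240:390]; cv2.imwrite("pics/topc.png",cv2.resize(c,None,fx=5,fy=5,interpolation=cv2.INTER_CUBIC))
E
```

```text
[0.3819428  0.38498491 0.97756818]
[ 0.04133526 -0.22373054  0.44836375]
```

View pics/topc.png

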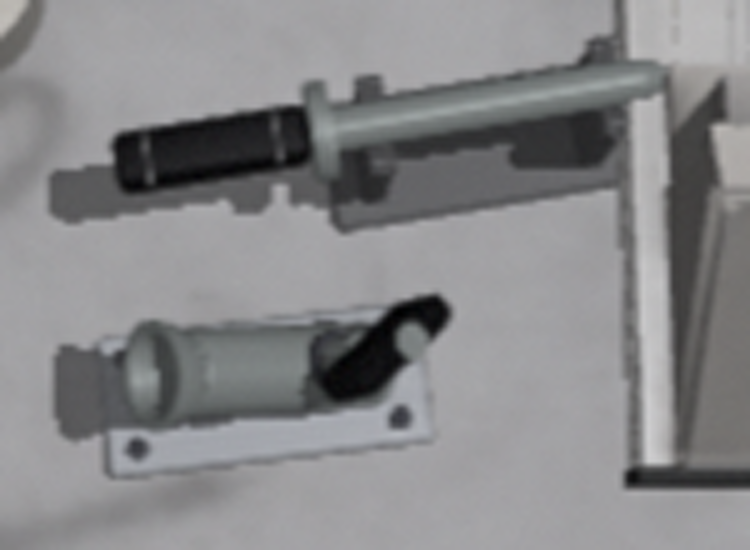

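```bash
python3 - <<'E'
from h import *
d=load("top0")
o=lambda x,y:(240+x/5-.4,160+y/5-.4)
for n,p,z in [("gripend",(119,164),.09),("flange",(332,127),.085),("nose",(662,78),.085),("mouth",(152,372),.112),("plBL",(107,475),.01),("plBR",(433,438),.01),("wingL",(340,385),.12),("wingR",(432,310),.12),("stem?",(412,342),.12),("wallTop",(640,300),.0)]:
    print(n,np.round(onz(d,*o(*p),z),4))
f=onz(d,*o(332,127),.085);g=onz(d,*o(119,164),.09)-f;n=onz(d,*o(662,78),.085)-f
print(np.linalg.norm(g[:2]),np.linalg.norm(n[:2]),np.degrees(np.arctan2(*(g-n)[1::-1])))
b=onz(d,*o(107,475),.01)-onz(d,*o(433,438),.01);print(np.linalg.norm(b),np.degrees(np.arctan2(b[1],b[0])))
print(R.from_rotvec([-.391,-3.117,.003]).as_matrix().round(3))
from bench import manip
w=manip.get_image("wrist");np.savez("w0.npz",**w);print(w["view"].round(3),w["fx"],cam(w)[1])
E
```

```text
gripend [0.5397 0.4306 0.09  ]
flange [0.5526 0.3553 0.085 ]
nose [0.5681 0.2379 0.085 ]
mouth [0.4641 0.419  0.112 ]
plBL [0.4351 0.4405 0.01  ]
plBR [0.4469 0.3174 0.01  ]
wingL [0.4578 0.3557 0.12  ]
wingR [0.4826 0.3242 0.12  ]
stem? [0.4719 0.3312 0.12  ]
wallTop [0.4991 0.2359 0.    ]
0.07642484875515328 0.11837704505148895 98.3633834474819
0.12365284801090756 95.49269263528544
[[-0.969  0.247 -0.   ]
 [ 0.247  0.969 -0.002]
 [-0.    -0.002 -1.   ]]
[[ 0.248  0.969 -0.001 -0.65 ]
 [-0.929  0.238 -0.284  0.036]
 [-0.275  0.072  0.959 -0.379]
 [ 0.     0.     0.     1.   ]] 349.4067741009328 [0.09125212 0.64814178 0.37250451]
```

jog_arm --moves "1 -40 -11.5 2 0;1 -40 -11.5 2 0;1 -40 -11.5 2 0;1 -40 -11.5 2 0;1 -40 -11.5 2 0;1 -40 -11.5 2 0;1 -40 -11.5 2 0;1 -40 -11.5 2 0" --squeeze 20

```text
clock: 0.82
ee_pos: [0.4494, 0.4602, 0.2321]
ee_rot: [-0.391, -3.117, 0.0]
force: [0.0, 0.6, -0.2]
width: 0.0854
```

jog_arm --moves "1 -35.5 -10.2 5 0;1 -35.5 -10.2 5 0;1 -35.5 -10.2 5 0;1 0 0 5 7;1 0 0 5 7;1 0 0 5 7;1 0 0 5 7;1 0 0 5 7"

```text
clock: 1.48
ee_pos: [0.5435, 0.4054, 0.1916]
ee_rot: [-1.319, -2.851, 0.001]
force: [-0.1, 0.1, -0.9]
width: 0.0856
```

jog_arm --moves "1 0 0 0 7;1 0 0 0 7;1 0 0 0 7;1 0 0 0 7;1 0 0 0 4.5;1 0 0 0 0;1 0 0 0 0;1 0 0 0 0"

```text
clock: 2.15
ee_pos: [0.5435, 0.4057, 0.1921]
ee_rot: [-2.054, -2.377, 0.0]
force: [0.3, -0.4, 0.2]
width: 0.0855
```

```bash
python3 - <<'E'
from h import *
from bench import manip
o=manip.get_obs(); print(o["clock"],o["ee_pos"],R.from_rotvec(o["ee_rot"]).as_matrix().round(4),o["joints"].round(2) if hasattr(o["joints"],"round") else o["joints"])
w=manip.get_image("wrist");np.savez("w1.npz",**w);cv2.imwrite("pics/w1.png",w["image"])
f=np.array([.5526,.3553,.085]);u=np.array([-.1426,.9898,0])
print(proj(w,[f,f+.078*u,f-.12*u]))
E
```

```text
2.15 [0.54346228 0.40565133 0.19211053] [[-1.446e-01  9.895e-01 -3.000e-04]
 [ 9.895e-01  1.446e-01 -1.000e-04]
 [-1.000e-04 -3.000e-04 -1.000e+00]] [-0.94  0.58  0.37  1.59 -0.24  1.01 -0.36]
[[280.01005241 274.53173426]
 [280.27952529 170.41889657]
 [279.67534207 403.84954591]]
```

View pics/w1.png

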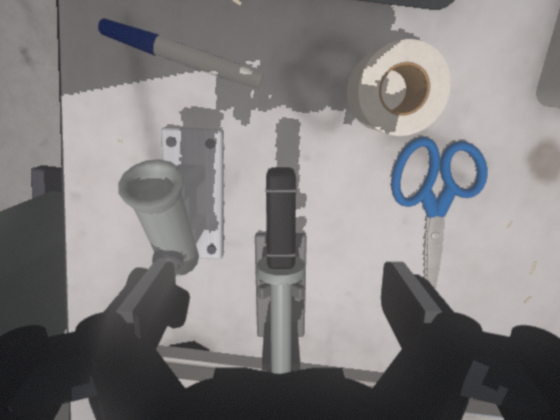

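jog_arm --moves "0.45 0 1.5 0 0;0.45 0 0 10 0;0.45 0 0 25 0;0.45 0 0 30 0;0.45 0 0 25 0;0.45 0 0 19 0;0.45 0 0 0 0;0.45 0 0 0 0" --squeeze 20

```text
clock: 2.87
ee_pos: [0.5446, 0.405, 0.0819]
ee_rot: [-2.057, -2.374, 0.004]
force: [0.1, 0.2, 0.6]
width: 0.0384
```

jog_arm --moves "0 0 0 0 0;0 0 0 0 0;0 0 0 0 0;0 0 0 0 0;0 0 0 0 0;0 0 0 0 0;0 0 0 0 0;0 0 0 0 0"

```text
clock: 3.53
ee_pos: [0.5456, 0.4063, 0.0841]
ee_rot: [2.057, 2.374, 0.002]
force: [-1.2, 0.7, 5.4]
width: 0.0197
```

jog_arm --moves "0 -0.3 0 -6.6 0;0 -0.3 0 -6.6 0;0 -0.8 0 -6.5 0;0 -0.9 0 -6.5 0;0 -1.4 0 -6.5 0;0 -1.5 0 -6.4 0;0 -2 0 -6.3 0;0 -2 0 -6.3 0"

```text
clock: 4.2
ee_pos: [0.5465, 0.3964, 0.1357]
ee_rot: [2.057, 2.374, 0.0]
force: [0.5, 0.1, -1.4]
width: 0.0194
```

```bash
python3 - <<'E'
from h import *
from bench import manip
o=manip.get_obs(); print(o["force"],o["ft_torque"],o["width"])
w=manip.get_image("wrist")["image"];s=manip.get_image("scene");t=manip.get_image("top")
im=s["image"]; 
g=np.array(o["ee_pos"]);a=proj(s,g[None])[0];print(a)
a=a.astype(int);y0=max(a[1]-55,0);x0=a[0]-55
c=cv2.resize(im[y0:y0+140,x0:x0+140],(400,400),interpolation=cv2.INTER_CUBIC)
tt=cv2.resize(t["image"][160:270,240:390],(400,293))
b=np.zeros((600,800,3),np.uint8);b[:400,:400]=c;b[:300,400:]=cv2.resize(w,(400,300));b[300:593,400:]=tt
cv2.imwrite("pics/p1.png",b)
E
```

```text
[ 0.45741825  0.06194092 -1.36174136] [0.04700647 0.03503274 0.02518402] 0.019351900970119018
[275.1653303  187.02996829]
```

View pics/p1.png

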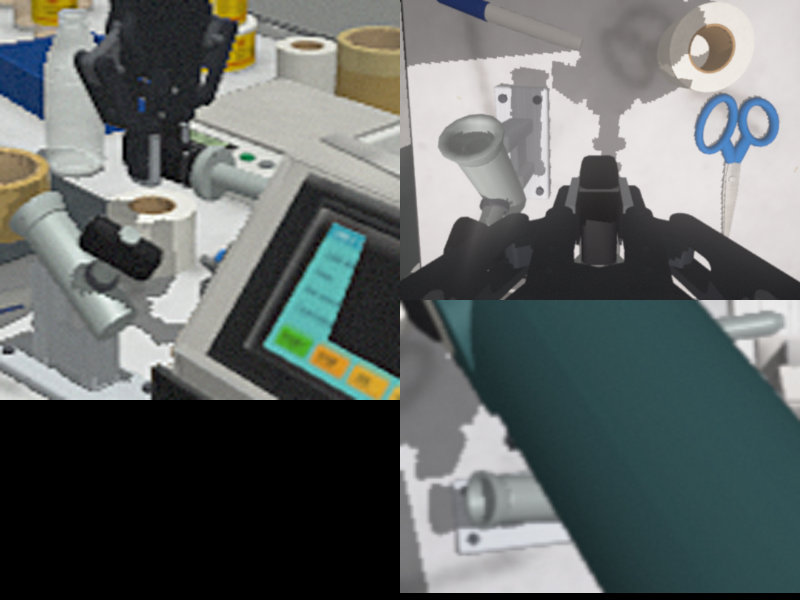

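```bash
python3 - <<'E'
from h import *
s=load("scene0")
g=np.array([.5465,.3964,.1377])
x0,y0=220,132
for th in(0,10,20,30):
    t=np.radians(th);u=np.array([-.1426*np.cos(t),.9898*np.cos(t),np.sin(t)])
    p=proj(s,[g-.043*u,g-.051*u,g-.08*u]);print(th,((p-[x0,y0])*400/140).round(0).tolist())
E
```

```text
0 [[207.0, 171.0], [217.0, 175.0], [252.0, 187.0]]
10 [[206.0, 182.0], [215.0, 187.0], [250.0, 207.0]]
20 [[204.0, 192.0], [212.0, 199.0], [245.0, 225.0]]
30 [[200.0, 200.0], [208.0, 209.0], [237.0, 241.0]]
```

jog_arm --moves "0 20 0 -3 0;0 28 0 -8 0;0 28 0 -9 0;0 28 0 -9 0;0 30 0 -9 0;0 30 0 -9 0;0 30 0 -9 0;0 30 0 -8 0"

```text
clock: 5.02
ee_pos: [0.5138, 0.6198, 0.199]
ee_rot: [-2.057, -2.374, 0.001]
force: [0.5, 0.2, -0.7]
width: 0.0197
```

jog_arm --moves "0 0 0 0 2.7;0 1 -23 0 0;0 2 -23 0 0;0 1 -23 0 0;0 0 0 20 0;0 0 0 25 0;0 0 0 25 0;0 0 0 15 0"

```text
clock: 5.68
ee_pos: [0.444, 0.6147, 0.1105]
ee_rot: [2.112, 2.325, -0.007]
force: [-0.5, -1.5, -2.1]
width: 0.0194
```

```bash
cat > look.py <<'E'
from h import *
from bench import manip
import sys
o=manip.get_obs();print(o["ee_pos"].round(4),R.from_rotvec(o["ee_rot"]).as_matrix().round(3).tolist(),o["force"].round(1),o["ft_torque"].round(2),o["width"])
w=manip.get_image("wrist");s=manip.get_image("scene");t=manip.get_image("top")
for n,d in(("w",w),("s",s),("t",t)):np.savez(f"{n}_{sys.argv[1]}.npz",**d)
b=np.zeros((600,800,3),np.uint8)
sx,sy=180,165
b[:300,:400]=cv2.resize(s["image"][sy:sy+105,sx:sx+140],(400,300),interpolation=cv2.INTER_CUBIC)
b[300:,:400]=cv2.resize(t["image"][170:290,200:360],(400,300),interpolation=cv2.INTER_CUBIC)
b[:300,400:]=cv2.resize(w["image"],(400,300))
cv2.imwrite(f"pics/look_{sys.argv[1]}.png",b)
E
python3 look.py a
```

```text
[0.444  0.6147 0.1105] [[-0.096, 0.995, -0.003], [0.995, 0.096, -0.003], [-0.003, -0.003, -1.0]] [-0.5 -1.5 -2.1] [ 0.05  0.06 -0.01] 0.01942603975740664
```

View pics/look_a.png

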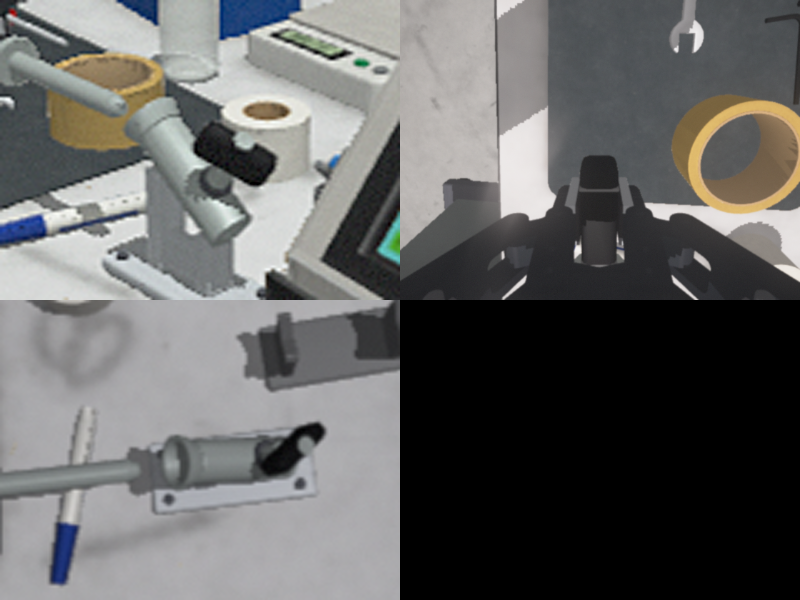

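```bash
cat >> h.py <<'E'
def tri(a,pa,b,pb):
    c1,r1=ray(a,*pa);c2,r2=ray(b,*pb)
    A=np.stack([r1,-r2],1);k=np.linalg.lstsq(A,c2-c1,rcond=None)[0]
    p,q=c1+k[0]*r1,c2+k[1]*r2;return (p+q)/2,np.linalg.norm(p-q)
E
python3 - <<'E'
from h import *
s,t=load("s_a"),load("t_a")
print(tri(t,(256.8,237.6),s,(222,201)))
print(tri(t,(270.4,235),s,(233.2,207)))
g=np.array([.444,.6147,.112]);u=np.array([-.0958,.9954,0]);M=np.array([.4642,.42,.112])
tip=g-.1715*u;print(tip,(tip-M)@u,(tip-M)@[.9954,.0958,0])
for d in(s,t):print(proj(d,[tip,M]).round(1))
E
```

```text
(array([0.4574745 , 0.44159385, 0.11519519]), np.float64(0.0013471964816089044))
(array([0.4637095 , 0.41777141, 0.10948416]), np.float64(0.0026361373772902843))
[0.4604297 0.4439889 0.112    ] 0.024239745800000035 -0.0014548200000000008
[[223.1 201.8]
 [232.  205.4]]
[[255.3 236.4]
 [269.4 233.9]]
```

jog_arm --moves "0 -5 2.5 2 0;0 -10 0 0 0;0 -10 0 0 0;0 -8 0 0 0;0 -1 0 -12 0;0 -1.5 0 -12 0;0 -2.7 0 -12 0;0 -3.7 0 -11.7 0"

```text
clock: 6.5
ee_pos: [0.4516, 0.5758, 0.1622]
ee_rot: [-2.11, -2.325, -0.005]
force: [-1.0, 3.7, -2.5]
width: 0.0199
```

```bash
python3 look.py b
```

```text
[0.4516 0.5758 0.1622] [[-0.097, 0.995, 0.001], [0.995, 0.097, 0.003], [0.003, 0.001, -1.0]] [-1.   3.7 -2.5] [ 0.95  0.26 -0.09] 0.019933864651251434
```

View pics/look_b.png

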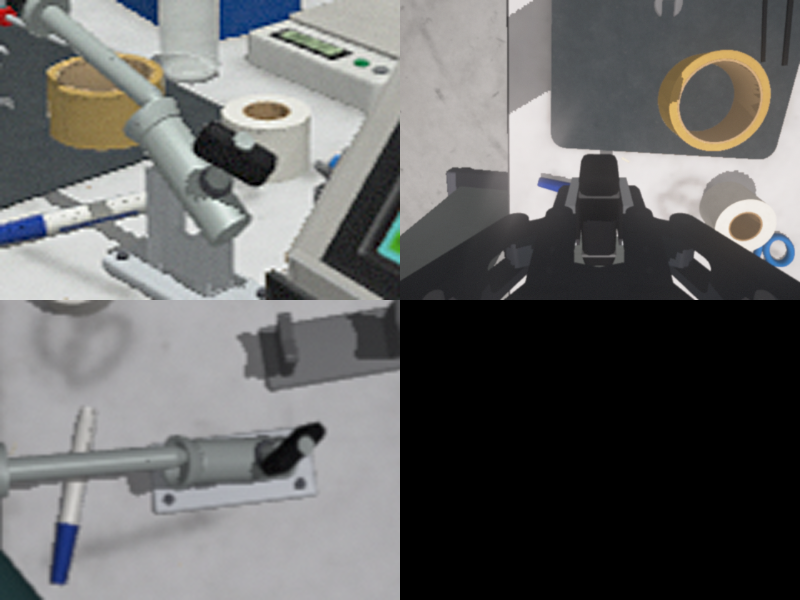

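jog_arm --moves "0 -4.6 0 -11.5 0;0 -5.7 0 -11 0;0 -6.5 0 -10.5 0;0 -7.3 0 -10.1 0;0 0 0 0 0;0 0 0 0 0;0 0 0 0 0;0 0 0 0 0"

```text
clock: 7.32
ee_pos: [0.4547, 0.5491, 0.2019]
ee_rot: [2.112, 2.324, -0.003]
force: [-0.3, -0.4, -2.9]
width: 0.0195
```

```bash
python3 look.py c; python3 - <<'E'
from h import *
s,t=load("s_c"),load("t_c")
# axis line prediction vs tube axis
M=np.array([.4642,.42,.112]);c,sn=np.cos(np.radians(35)),np.sin(np.radians(35));X=np.array([-.0958*c,.9954*c,sn]);Z=np.array([.0958*sn,-.9954*sn,c]);Y=np.cross(Z,X)
from bench import manip
g=manip.get_obs()["ee_pos"];print("TCP in tube",(g-M)@X,(g-M)@Y,(g-M)@Z)
P=proj(s,[M+.05*X,M+.1*X,M-.095*X])
im=s["image"].copy()
c=cv2.resize(im[130:270,160:320],(640,560),interpolation=cv2.INTER_CUBIC)
q=lambda p:tuple(int(v) for v in (p-[160,130])*4)
for k in(0,.03,.06,.09,.12,-.03,-.095):
  cv2.circle(c,q(proj(s,M+k*X)),2,(0,0,255),-1)
cv2.imwrite("pics/c2.png",c)
E
```

```text
[0.4547 0.5491 0.2019] [[-0.095, 0.995, 0.0], [0.995, 0.095, -0.003], [-0.003, -0.0, -1.0]] [-0.3 -0.4 -2.9] [ 0.09  0.01 -0.02] 0.019505733970048355
TCP in tube 0.15809953611540942 -0.002764245219952922 -0.0009200241408693355
```

View pics/c2.png

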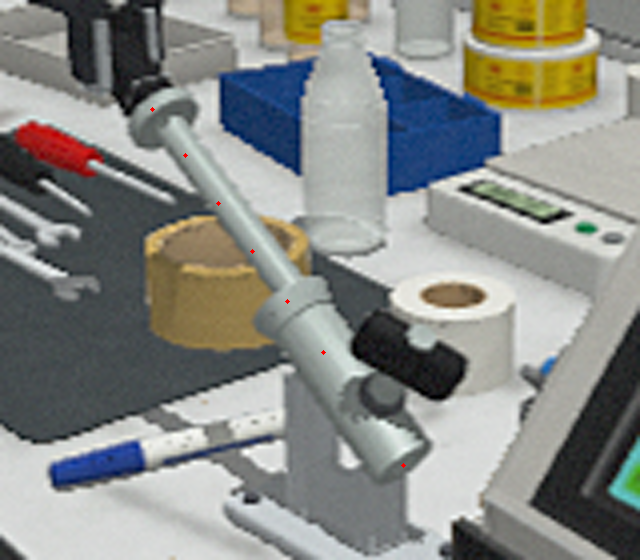

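jog_arm --moves "0 -3.3 0 2.3 0;0 -4.1 0 2.87 0;0 -4.1 0 2.87 0;0 -4.1 0 2.87 0;0 -4.1 0 2.87 0;0 -4.1 0 2.87 0;0 0 0 0 0;0 0 0 0 0"

```text
clock: 8.13
ee_pos: [0.4565, 0.525, 0.1853]
ee_rot: [2.113, 2.323, -0.005]
force: [-2.4, -0.8, -4.0]
width: 0.0191
```

```bash
cat > st.py <<'E'
from h import *
from bench import manip
o=manip.get_obs()
M=np.array([.4642,.42,.112]);c,sn=np.cos(np.radians(35)),np.sin(np.radians(35));X=np.array([-.0958*c,.9954*c,sn]);Z=np.array([.0958*sn,-.9954*sn,c]);Y=np.cross(Z,X)
T=np.stack([X,Y,Z]);print("TCP tube",(T@(o["ee_pos"]-M)*1e3).round(1),"F tube",(T@o["force"]).round(1),"tq",o["ft_torque"].round(2),o["width"],o["clock"])
E
python3 st.py
```

```text
TCP tube [128.3  -2.4  -0.3] F tube [-2.8  2.5 -3. ] tq [ 0.13  0.65 -0.31] 0.01913601577205531 8.1333
```

jog_arm --moves "0 0 -1.2 0 0;0 -4.1 0 2.87 0;0 -4.1 0 2.87 0;0 -4.1 0 2.87 0;0 -4.1 0 2.87 0;0 -4.1 0 2.87 0;0 -4.1 0 2.87 0;0 0 0 0 0"

```text
clock: 8.8
ee_pos: [0.4581, 0.5004, 0.1681]
ee_rot: [2.113, 2.323, -0.002]
force: [-0.1, -0.5, -2.7]
width: 0.0196
```

```bash
python3 st.py
```

```text
TCP tube [98.2 -1.7 -0.2] F tube [-2.   0.2 -2. ] tq [ 0.14  0.23 -0.08] 0.019599103351608225 8.8
```

jog_arm --moves "0 -4.1 0 2.87 0;0 -4.1 0 2.87 0;0 -4.1 0 2.87 0;0 -4.1 0 2.87 0;0 -4.1 0 2.87 0;0 -4.1 0 2.87 0;0 -4.1 0 2.87 0;0 0 0 0 0"

```text
clock: 9.47
ee_pos: [0.4607, 0.4719, 0.1482]
ee_rot: [2.114, 2.323, -0.002]
force: [-0.4, -0.6, -1.0]
width: 0.0194
```

```bash
python3 st.py
```

```text
TCP tube [63.3 -1.5 -0.2] F tube [-1.   0.4 -0.5] tq [-0.11  0.23 -0.1 ] 0.01941657615801058 9.4667
```

Remaining about 12 mm; feed slowly.

jog_arm --moves "0 -2 0 1.4 0;0 -2 0 1.4 0;0 -2 0 1.4 0;0 -1.6 0 1.15 0;0 -0.8 0 0.57 0;0 -0.8 0 0.57 0;0 0 0 0 0;0 0 0 0 0"

```text
clock: 10.13
ee_pos: [0.4611, 0.4643, 0.1423]
ee_rot: [-2.112, -2.325, 0.001]
force: [-3.7, -1.1, 3.0]
width: 0.0194
```

```bash
python3 st.py
```

```text
TCP tube [53.8 -1.2 -0.6] F tube [1.1 3.8 2.9] tq [-0.2   0.79 -0.14] 0.019406465034349896 10.1333
```

jog_arm --moves "0 -0.8 -1 0.57 0;0 -0.8 0 0.57 0;0 -0.8 0 0.57 0;0 -0.8 0 0.57 0;0 0 0 0 0;0 0 0 0 0;0 0 0 0 0;0 0 0 0 0"

```text
clock: 10.8
ee_pos: [0.4608, 0.4606, 0.1398]
ee_rot: [2.112, 2.325, -0.001]
force: [-0.2, -1.3, -1.1]
width: 0.0192
```

```bash
python3 st.py; python3 - <<'E'
from h import *
from bench import manip
s=manip.get_image("scene");t=manip.get_image("top")
b=np.zeros((480,800,3),np.uint8)
b[:,:480]=cv2.resize(s["image"][165:265,200:300],(480,480),interpolation=cv2.INTER_CUBIC)
b[:320,480:]=cv2.resize(t["image"][200:280,240:320],(320,320),interpolation=cv2.INTER_CUBIC)
cv2.imwrite("pics/d.png",b)
E
```

```text
TCP tube [49.3 -0.5 -0.6] F tube [-1.7  0.4 -0.1] tq [-0.17  0.18 -0.02] 0.019179007568535664 10.8
```

View pics/d.png

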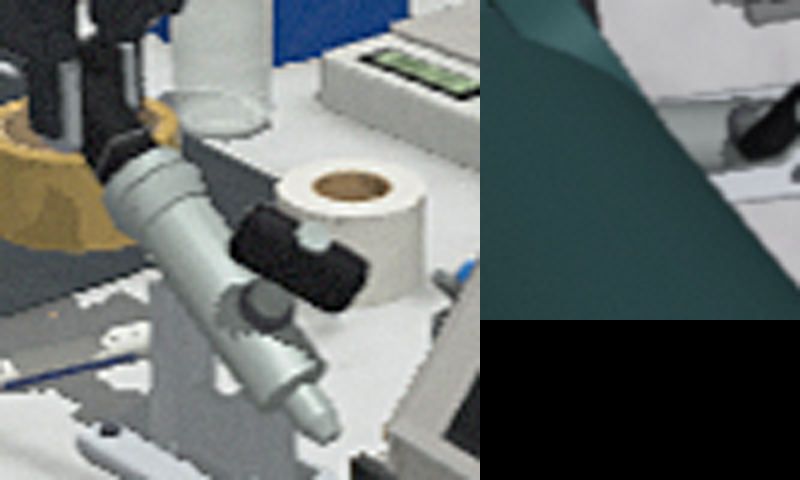

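jog_arm --moves "0 -0.8 0 0.57 0;0 -0.8 0 0.57 0;0 -0.8 0 0.57 0;0 -0.8 0 0.57 0;0 0 0 0 0;0 0 0 0 0;0 0 0 0 0;0 0 0 0 0"

```text
clock: 11.57
ee_pos: [0.4608, 0.4594, 0.1389]
ee_rot: [-2.111, -2.325, -0.004]
force: [-3.3, 2.7, 5.2]
width: 0.0197
```

```bash
python3 st.py
```

```text
TCP tube [47.9 -0.4 -0.6] F tube [5.4 3.  2.6] tq [ 0.36  0.55 -0.15] 0.019681357896263952 11.5667
```

jog_arm --moves "0 -0.8 -0.5 0.57 0;0 -0.8 -0.5 0.57 0;0 -0.8 0 0.57 0;0 -0.8 0 0.57 0;0 0 0 0 0;0 0 0 0 0;0 0 0 0 0;0 0 0 0 0"

```text
clock: 12.23
ee_pos: [0.4607, 0.4592, 0.139]
ee_rot: [-2.108, -2.325, -0.014]
force: [-3.6, 6.2, 12.3]
width: 0.0195
```

```bash
python3 st.py
```

```text
TCP tube [47.7 -0.3 -0.5] F tube [12.4  3.   6.3] tq [ 1.02  0.7  -0.11] 0.019487196346421903 12.2333
```

jog_arm --moves "0 2 0 -1.4 0;0.45 0 0 0 0;0.45 0 0 0 0;0.45 0 0 0 0;0.45 0 0 0 0;0.45 0 0 0 0;0.45 0 0 -5 0;0.45 0 0 -10 0"

```text
clock: 12.9
ee_pos: [0.4595, 0.4557, 0.151]
ee_rot: [2.113, 2.325, -0.005]
force: [-0.3, -0.2, -0.5]
width: 0.0388
```

jog_arm --moves "0.45 0 0 -25 0;0.45 0 0 -25 0;0.45 0 0 -25 0;0 -20 -9 0 0;0 -30 -10 0 0;0 -30 -10 0 0;0 -30 -10 0 0;0 -23 -10 0 0"

```text
clock: 13.57
ee_pos: [0.4241, 0.3169, 0.2279]
ee_rot: [2.115, 2.323, 0.001]
force: [0.4, -0.3, 0.5]
width: 0.0002
```

```bash
python3 st.py; python3 look.py e
```

```text
TCP tube [-14.4  49.8 151.6] F tube [ 0.  -0.4  0.6] tq [-0.01 -0.05 -0.02] 0.00018336519905899615 13.5667
[0.4241 0.3169 0.2279] [[-0.094, 0.996, 0.001], [0.996, 0.094, 0.0], [0.0, 0.001, -1.0]] [ 0.4 -0.3  0.5] [-0.01 -0.05 -0.02] 0.00018336519905899615
```

View pics/look_e.png

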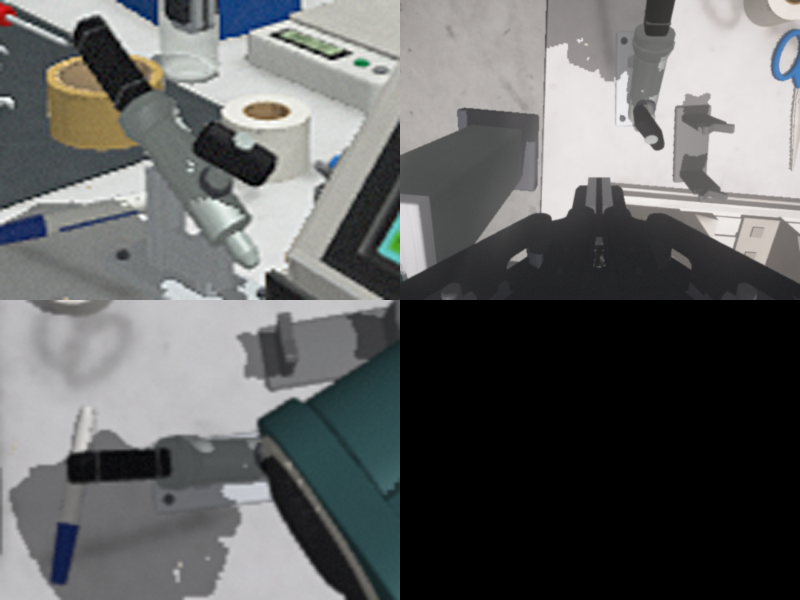

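```bash
python3 - <<'E'
from h import *
w=load("w_e");im=w["image"]
K=np.array([.4716,.336,.1114]);d=np.array([-.701,.562,.439]);Z=np.array([.055,-.571,.819])
print(proj(w,[K,K+12*Z*1e-3+.025*d,K+.012*Z-.025*d,K+.012*Z]).round(0))
m=(im.max(2)<60).astype(np.uint8);m[:, :310]=0;m[:,400:]=0;m[:125]=0;m[225:]=0
n,l,s,c=cv2.connectedComponentsWithStats(m);print([(s[i].tolist(),c[i].round(0).tolist()) for i in range(1,n) if s[i][4]>80])
s=load("s_e");print(proj(s,[K+.012*Z,K+.012*Z+.025*d,K+.012*Z-.025*d]).round(0))
E
```

```text
[[346. 185.]
 [328. 179.]
 [367. 215.]
 [349. 198.]]
[]
[[266. 216.]
 [253. 210.]
 [279. 222.]]
```

```bash
python3 - <<'E'
from h import *
t=load("top0");s=load("s_e");w=load("w_e")
K=np.array([.4716,.336,.1114]);Z=np.array([.055,-.571,.819])
print(proj(t,K+.012*Z),tri(t,(322,228),s,(265.8,214)),tri(t,(322,228),w,(358,200)),K+.012*Z)
c=lambda im,y,x,h,k:cv2.resize(im[y:y+h,x:x+h],(400,400),interpolation=cv2.INTER_CUBIC)
cv2.imwrite("pics/f.png",np.hstack([c(t["image"],205,285,60,0),c(w["image"],120,290,110,0)]))
E
```

```text
[323.26871534 227.68847616] (array([0.47219144, 0.33096599, 0.12460077]), np.float64(0.0018653721253749315)) (array([0.47056388, 0.33408312, 0.14712352]), np.float64(0.003814821454200265)) [0.47226  0.329148 0.121228]
```

View pics/f.png

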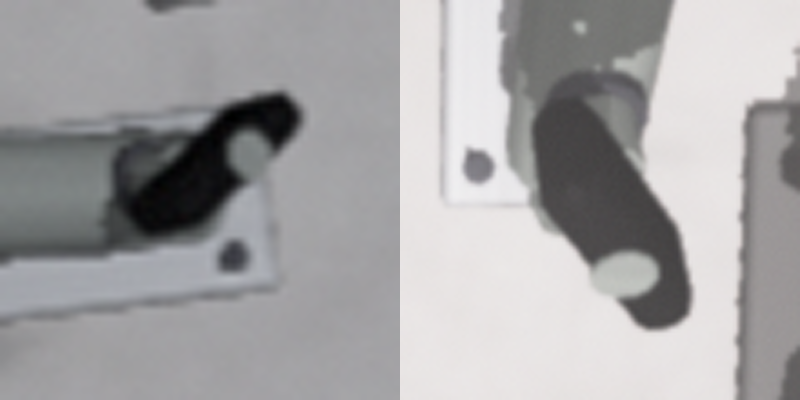

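jog_arm --moves "0 5 0 10 0;0 0 0 25 0;0 0 0 30 0;0 0 0 25 0;0 0 0 10 0;0 0 0 0 0;0 0 0 0 0;0 0 0 0 0"

```text
clock: 14.38
ee_pos: [0.4245, 0.3255, 0.128]
ee_rot: [2.112, 2.325, 0.004]
force: [-0.3, -0.3, -0.3]
width: 0.0
```

```bash
python3 st.py; python3 -c "
from bench import manip;print(manip.get_obs()['ee_pos'])"
```

```text
TCP tube [-64.8  48.6  64.8] F tube [-0.4  0.3 -0.1] tq [-0.04  0.04  0.03] 8.638524844034292e-06 14.3833
[0.42446137 0.32551318 0.12797096]
```

jog_arm --moves "0 2.3 7 0 0;0 2.3 7 0 0;0 4.2 2 0 0;0 4.3 2 0 0;0 5.5 3.8 0 0;0 5.5 3.8 0 0;0 0 0 0 0;0 0 0 0 0"

```text
clock: 15.05
ee_pos: [0.4469, 0.3522, 0.1268]
ee_rot: [-2.111, -2.326, -0.002]
force: [-1.3, 0.8, -0.7]
width: -0.0002
```

jog_arm --moves "0 2.7 2.5 0 0;0 2.7 2.5 0 0;0 2.6 2.4 0 0;0 2.2 5 0 0;0 2.2 5.2 0 0;0 0 0 0 0;0 0 0 0 0;0 0 0 0 0"

```text
clock: 15.72
ee_pos: [0.4634, 0.3656, 0.1271]
ee_rot: [2.112, 2.325, 0.003]
force: [-0.9, 0.9, 0.5]
width: 0.0003
```

```bash
python3 st.py; python3 - <<'E'
from h import *
from bench import manip
# wing mask in scene (dark region near knob): principal direction vs predicted per q
s=manip.get_image("scene");np.savez("s_g.npz",**s);print(manip.get_obs()["force"])
cv2.imwrite("pics/g.png",cv2.resize(s["image"][165:265,210:310],(600,600),interpolation=cv2.INTER_CUBIC))
E
```

```text
TCP tube [-35.7   6.   43.4] F tube [ 1.1  0.8 -0.1] tq [ 0.2   0.32 -0.08] 0.00029313561533343577 15.7167
[-0.70330132  0.7363439  -0.52032183]
```

jog_arm --moves "0 -1 1.8 0 0;0 -1 1.8 0 0;0 -1 1.8 0 0;0 -1 1.8 0 0;0 0 0 0 0;0 0 0 0 0;0 0 0 0 0;0 0 0 0 0"

```text
clock: 16.43
ee_pos: [0.4657, 0.3648, 0.1268]
ee_rot: [-2.103, -2.323, 0.006]
force: [-13.3, 6.1, 4.9]
width: -0.0003
```

```bash
python3 st.py;python3 -c "
from bench import manip;print(manip.get_obs()['force'])"
```

```text
TCP tube [-36.6   3.8  43.7] F tube [ 8.9 12.7 -0.2] tq [1.25 2.79 0.04] -0.0003365421368518724 16.4333
[-13.31826746   6.14992606   4.89336363]
```

jog_arm --moves "0 1 -8 0 0;0 0 -8 0 0;0 0 0 -20 0;0 0 0 -30 0;0 0 0 -35 0;0 0 -20 -35 0;0 30 -20 0 0;0 30 -20 0 0"

```text
clock: 17.1
ee_pos: [0.3916, 0.4142, 0.2503]
ee_rot: [2.12, 2.318, 0.011]
force: [0.0, 1.3, -1.4]
width: 0.0002
```

jog_arm --moves "0.5 40 -10 0 0;0.5 40 -10 0 0;0.5 40 0 0 0;0.5 40 0 0 0;0.5 30 0 0 0;0.5 20 0 0 0;0.5 0 0 0 0;0.5 0 0 0 0"

```text
clock: 17.77
ee_pos: [0.3495, 0.6222, 0.2461]
ee_rot: [2.111, 2.324, 0.0]
force: [0.6, -1.0, -0.4]
width: 0.0425
```

```bash
python3 - <<'E'
from h import *
from bench import manip
s=manip.get_image("scene");t=manip.get_image("top");np.savez("s_h.npz",**s);np.savez("t_h.npz",**t)
K=np.array([.4716,.336,.1114]);M=np.array([.4638,.4172,.110]);c,sn=np.cos(np.radians(35)),np.sin(np.radians(35));X=np.array([-.0958*c,.9954*c,sn]);Z=np.array([.0958*sn,-.9954*sn,c]);Y=np.cross(Z,X)
a=cv2.resize(s["image"][150:250,200:300],(400,400),interpolation=cv2.INTER_CUBIC)
b=cv2.resize(t["image"][185:285,235:335],(400,400),interpolation=cv2.INTER_CUBIC)
for q,col in((1.4,(0,0,255)),(1.1,(0,255,0))):
  e=np.cos(.7-q)*X+np.sin(.7-q)*Y
  for k in(-.025,.025):
    for d,im,o in((s,a,(200,150)),(t,b,(235,185))):
      cv2.circle(im,tuple(int(v) for v in (proj(d,K+.012*Z+k*e)-o)*4),2,col,-1)
cv2.imwrite("pics/h.png",np.hstack([a,b]))
E
```

```text
(no output)
```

View pics/h.png

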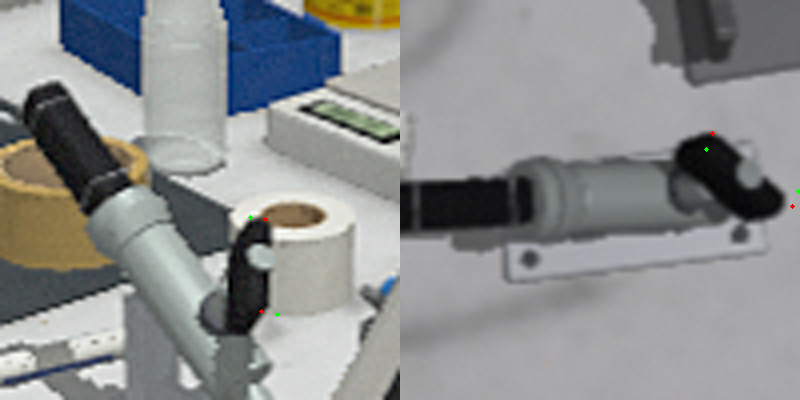

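```bash
python3 - <<'E'
from h import *
a,b=load("s_e")["image"],load("s_h")["image"]
A=[cv2.cvtColor(x,cv2.COLOR_BGR2GRAY).astype(np.float32) for x in(a,b)]
for n,(r0,r1,c0,c1) in dict(grip=(165,205,203,235),nose=(235,262,250,275)).items():
    print(n,cv2.phaseCorrelate(A[0][r0:r1,c0:c1],A[1][r0:r1,c0:c1]))
# gap check: nose tip and grip tail predicted for home
s=load("s_h");M=np.array([.4638,.4172,.110]);X=np.array([-.0785,.8154,.5736])
print(proj(s,[M+.078*X,M-.120*X]).round(1))
m=cv2.inRange(cv2.cvtColor(b,cv2.COLOR_BGR2HSV),(0,0,0),(180,255,60))[160:212,198:242];y,x=np.nonzero(m);print("dark grip top-left",x.min()+198,y.min()+160,x.max()+198,y.max()+160)
E
```

```text
grip ((0.18729193336883299, -0.05468890738177379), 0.8267609056085348)
nose ((0.039893318649872, 0.5793449462270406), 0.5533708325138799)
[[210.3 175.1]
 [269.8 259.5]]
dark grip top-left 198 171 238 203
```

```bash
python3 -c "
from bench import manip
print(manip.get_obs()['force'],manip.job_done())"
```

```text
the job is handed in; nothing more can be done
[ 0.1373876  -0.35141055  0.58384079] None
```

The bar is fed down the tube with its flange against the mouth, and the wing knob is turned clockwise to its stop. The job was handed in at about 18 s of the 64 s allowed, with the robot clear of everything.

- **Feeding:** the tool could only turn about the vertical. I gripped the bar lightly at 20 N, put its nose in the flared mouth and raised the grip, so the bar swung in the pads to the tube's slant. Forces while feeding stayed under about 6 N. At the end it stopped firmly: axial force rose to 12 N with no further travel.
- **Knob:** I swept the wing round with the shut fingertips rather than pinching it. It stopped against about 15 N, and both the scene and top views fit a wing angle of 1.4 rad.
- **Last checks:**
  - The grip end of the bar had not moved in the images since before the knob was turned, and its tail is within about 1.5 px of where it should be when home.
  - The same image check at the nose showed about 0.6 px of apparent shift, with a weak match.
- **Disagreements:**
  - The bar stopped about 4 mm further along the tube than my first estimate of the mouth position, which agrees with a second measurement of the mouth.
  - The knob's centre seen by the wrist camera was about 7 mm off my estimate; the scene and top views agreed with the estimate to about 4 mm.
- **Other things:** in the views I looked at, the marker and the roll looked undisturbed; I made no separate measurement of them.

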